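# Gauge the depth of a sloping storage tube

## Task

Find out how deep the orange-banded storage tube is: take the depth gauge out of its wooden block, lower its rod into that sloping tube and press it down, without ramming it, until it stands on the tube's floor with its stiff brass collar pushed flat against the tube's rim to mark the depth. Let go and leave the gauge standing there, bottomed out and marked, and do not disturb the other things on the table.

Things in the scene. Friction and masses are not known exactly. Their poses are not given: they have to be found in the camera images.
- gauge_head (a point): Depth gauge (200 mm long, 0.2 kg): centre of its black square grip head, 24 x 24 mm, 56 mm long, flat sides facing the gauge's x and y axes, yellow dot on the end. The z axis runs along the gauge from tip to head. A black flange, 40 mm diameter and 4 mm thick, lies 28 to 32 mm below this point. The gauge starts upright in its block, leaning up to about 2 degrees.
- gauge_tip (a point): Depth gauge: centre of the end face of its steel rod (15 mm diameter, the last 10 mm tapering to 6 mm), 172 mm below gauge_head along the gauge's axis; axes as the gauge.
- collar_under (a point): Brass depth collar on the gauge's rod (44 mm diameter, 14 mm thick, slides along the rod with about 5 N of friction, stays where it is left, more than the gauge's own weight). This point: centre of its underside (the side towards the tip); axes as the gauge. It starts 50 to 65 mm from the tip and can be pushed up to 125 mm from it. Once it meets a tube's rim the rod goes on only if pushed through it.
- gauge_block: Fixed wooden block, 75 x 75 x 50 mm tall, origin at the centre of its underside, z up. The gauge's rod stands in a vertical socket in its top, 16.5 mm wide and 40 mm deep.
- orange_mouth (a point): Centre of the open mouth (rim plane) of the white storage tube with the orange band, held fast in a fixed stand (base 120 x 86 mm); rim about 138 mm above the table. The frame's z axis is the tube's axis, pointing out of the mouth, 30 degrees from vertical. Outer diameter 42 mm, round bore 21 mm. The bore is blind; its rigid floor lies somewhere from 80 to 115 mm below the rim, different each time and not told.
- blue_mouth (a point): The same point of a like tube and stand with a blue band, which is not the one to gauge. Mouth and axes as for the orange one.
- carton_a: Bystander: small white carton, 60 x 100 x 30 mm; loose, origin at its underside, leave where it is.
- carton_b: Bystander: small white carton, 70 x 100 x 40 mm; loose, origin at its underside, leave where it is.
- jar: Bystander: amber jar with black cap, 52 mm diameter, 75 mm tall; loose, origin at its underside, leave where it is.
- weight: Bystander: dark steel paperweight with knob, 52 mm diameter, 60 mm tall; loose, origin at its underside, leave where it is.
- cup: Bystander: blue ceramic cup, 68 mm diameter, 85 mm tall; loose, origin at its underside, leave where it is.
- brush: Bystander: dusting brush lying flat; loose, origin at its underside, leave where it is.
- wedge: Bystander: cork block, 90 x 50 x 30 mm; loose, origin at its underside, leave where it is.

How it is judged:
By the outcome, as a careful person would: the job done as asked, in the order asked, and still so for the second after the job is handed in, with the robot touching nothing.
It also fails if it takes over 48 s, if anything falls off the work surface, if the arm or the gripper's body presses on something with over 40 N, if the wrist force passes 120 N, or if a joint passes its speed limit or range.

## Robot

A 7-joint arm with a two-finger parallel gripper is mounted at the origin on the work surface. World frame = base frame: x ahead of the robot, y to its left, z up, the work surface at z = 0. Lengths are in mm, angles in rad, forces in N, time in s.
With the tool pointing down it reaches from about 400 to 850 mm from the base axis. Payload 4.5 kg.
Tool frame: the origin (TCP) lies midway between the tips of the shut fingers; the grasp point (between the pads) lies grasp_offset behind it (grasp_offset is the distance from the TCP to the grasp point, in mm); z points along the fingers, y is the direction in which the jaws open and shut (so a half turn about z gives the same grasp; the last joint's range is limited). The gripper opens to 88 mm and grips with 3 to 60 N. Pads are 18 mm wide; open, the fingers measure 123 mm over their backs; the gripper's body (75 mm by 187 mm) begins 45 mm behind the grasp point.
Start: joints at [-1.303, 0.689, -0.195, 1.565, 0.157, 0.902, -0.215], TCP at [144.776, 608.027, 202.043] pointing down, gripper open.
Joint ranges: [-3.01, 3.01], [-0.46, 2.08], [-1.47, 1.51], [0.13, 2.56], [-1, 4.14], [0.04, 2.09], [-2.66, 2.66]. Speed limits (rad/s): [2.57, 2.57, 3.14, 3.14, 3.14, 3.14, 3.14].

## Interface

Orientations are given as a unit quaternion [x, y, z, w].
In Python, from bench import * gives the robot as it stands.
- The arm moves only by the shell command python3 -m inch 'ROWS' [FORCE]. ROWS is JSON, a list that holds one entry, the list of rows, each a list of 7 numbers: the shift along the tool's x, y, z in m, then the turn, a rotation vector about the tool's x, y, z in rad, then the closure, from 0 (fully open) to 1 (shut). A call has 1 to 10 rows; each row is the pose to reach, as a shift and turn from the pose commanded when the call began, along the tool's axes at that moment; what a row does not reach only later rows make up. A row lasts 1/8 s, in which the tool goes at most 62.5 mm and 10.7 degrees, less where a joint would pass 70% of its speed; a pose out of reach is approached as far as the arm can. A call with a gripper value outside its range is refused whole. The fingers move at their own pace and stop on an object; FORCE is the grip in N (left out, the last holds). Time passes only in rows, so rows that repeat a pose let the fingers close. It gives the time, the measured TCP pose, the force and the opening at its end, in the units of the state.
- read_state(): the state, without advancing time (a new reading comes with each control period).
- get_image(name): name is "side" or "top" or "wrist"; returns a dict with "image" (480x640x3 uint8, red, green, blue), "range_z" (480x640 float32, mm along the optical axis (not along the pixel's ray), 0 where there is no reading), "fx", "fy", "cx", "cy" (pixels), "rvec" (rotation vector, rad) and "tvec" (3), from world to camera coordinates, as OpenCV has them; the wrist camera has in their place "tool_from_camera" (4x4, takes a point from camera to tool coordinates, whose origin is the TCP and whose axes are the flange's). Camera axes: x right, y down, z forward; pixel columns grow to the right and rows downward; lengths in mm; the calibration is good to about 2 mm. A picture is of the moment at which its call begins: read the wrist's pose just before it.
- hand_in(): hands the job in, once; it reports no verdict.
The state is a dict: "t": time; "joint_positions": joint angles; "dq": joint speeds; "tau": joint torques, N m; "tool_pos": TCP position; "orientation": TCP orientation; "force": force on the tool from outside, world axes, zero at the start; "torque": the same for the moment, N m; "gripper_width": finger opening in mm.
Only numpy, scipy, OpenCV 4.12 (cv2) and the standard library are available. Lean on these libraries where they do the work, as an engineer would, in place of code of your own. Each camera call takes 0.05 s, during which the arm holds its last target. There are 200 camera calls.

## Working session

There is one attempt and no reset: what is moved stays moved. The work goes in short steps, Python scripts to look and compute and a shell command to move; the robot and the scene stay as the last step left them, time stands still between calls to the robot, and variables do not carry over. Pictures are saved under pics/ and viewed, about 8 in all and at most 12, crops included, and the job is handed in when it is done.

```bash
mkdir -p pics; ls
python3 - <<'E'
from bench import *
import cv2,numpy as np,pickle
s=read_state();print({k:np.round(v,3).tolist() for k,v in s.items()})
try: print(grasp_offset)
except Exception as e: print(e)
d={}
for n in("side","top"):
    d[n]=get_image(n);cv2.imwrite(f"pics/{n}0.png",d[n]["image"][:,:,::-1])
    print(n,{k:np.round(v,3).tolist() for k,v in d[n].items() if k not in("image","range_z")})
pickle.dump(d,open("d0.pkl","wb"))
E
```

```text
pics
{'t': 0.0, 'joint_positions': [-1.303, 0.69, -0.195, 1.566, 0.157, 0.903, -0.215], 'dq': [0.0, 0.001, -0.001, 0.0, 0.001, -0.001, 0.001], 'tau': [-0.001, -52.757, -1.267, -15.343, -0.053, 0.006, 0.0], 'tool_pos': [144.675, 607.291, 201.222], 'orientation': [0.117, 0.993, -0.001, -0.0], 'force': [-0.396, -0.282, -0.128], 'torque': [0.006, -0.05, 0.008], 'gripper_width': 88.006}
18.700000000000003
side {'fx': 449.444, 'fy': 449.444, 'cx': 318.775, 'cy': 245.489, 'rvec': [2.236, -0.352, 0.195], 'tvec': [-541.618, 216.744, 948.405]}
top {'fx': 568.984, 'fy': 568.984, 'cx': 323.205, 'cy': 243.551, 'rvec': [2.169, -2.166, 0.142], 'tvec': [-21.602, 586.252, 1462.685]}
```

View pics/side0.png

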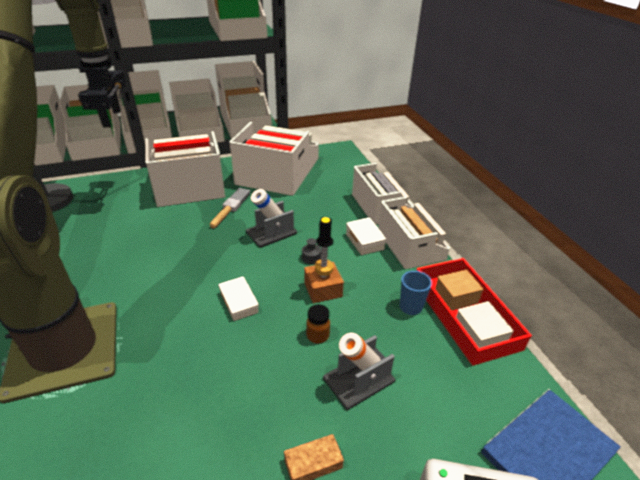

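View pics/top0.png

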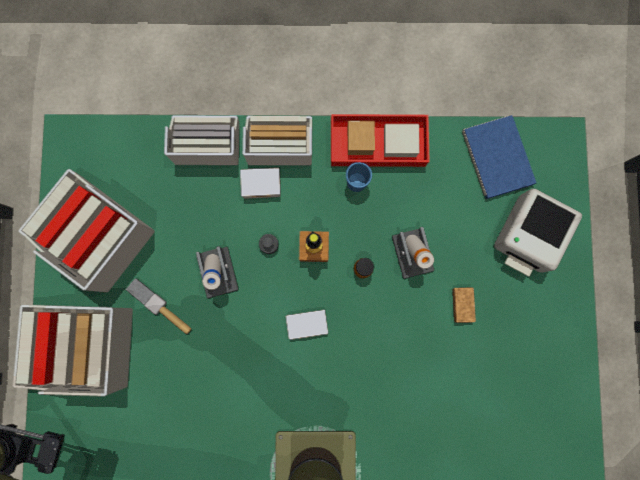

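Side view: gauge head (325,232) with its yellow dot (325,220), block (323,283), orange mouth (351,342). Top view: yellow dot (314,239), orange mouth (425,261), with the tube leaning back toward the robot. Next, coarse positions.

```bash
cat > h.py <<'E'
import cv2,numpy as np
from scipy.spatial.transform import Rotation as R
def ext(d,s=None):
    "returns Rwc (cam->world), camera centre"
    if "rvec" in d:
        r=R.from_rotvec(np.ravel(d["rvec"])).as_matrix();return r.T,-r.T@np.ravel(d["tvec"])
    T=np.array(d["tool_from_camera"]);q=R.from_quat(s["orientation"]).as_matrix()
    return q@T[:3,:3],q@T[:3,3]+np.array(s["tool_pos"])
def ray(d,u,v,s=None):
    r,c=ext(d,s);w=r@np.array([(u-d["cx"])/d["fx"],(v-d["cy"])/d["fy"],1]);return c,w
def onz(d,u,v,z,s=None):
    c,w=ray(d,u,v,s);return c+w*(z-c[2])/w[2]
def cloud(d,m,s=None):
    v,u=np.nonzero(m&(d["range_z"]>0));z=d["range_z"][v,u]
    r,c=ext(d,s);return np.c_[(u-d["cx"])/d["fx"]*z,(v-d["cy"])/d["fy"]*z,z]@r.T+c
def cross(*rays):
    A=0;b=0
    for c,w in rays:
        w=w/np.linalg.norm(w);P=np.eye(3)-np.outer(w,w);A=A+P;b=b+P@c
    p=np.linalg.solve(A,b);return p,[np.linalg.norm(np.cross(p-c,w/np.linalg.norm(w))) for c,w in rays]
def mask(d,lo,hi):
    return cv2.inRange(cv2.cvtColor(d["image"],cv2.COLOR_RGB2HSV),lo,hi)>0
def near(m,u,v,r):
    o=np.zeros_like(m);a,b,c,e=max(0,int(v-r)),int(v+r),max(0,int(u-r)),int(u+r);o[a:b,c:e]=m[a:b,c:e];return o
def cen(m):
    v,u=np.nonzero(m);return u.mean(),v.mean(),len(u)
E
python3 - <<'E'
from h import *
import pickle
d=pickle.load(open("d0.pkl","rb"));T,S=d["top"],d["side"]
np.set_printoptions(precision=1,suppress=True)
r=[]
for n,u,v in(("top",314,239),("side",325,220)):
    c=cen(near(mask(d[n],(24,150,120),(36,255,255)),u,v,12));print(n,c);r.append(ray(d[n],c[0],c[1]))
print("dot",cross(*r), onz(T,*cen(near(mask(T,(24,150,120),(36,255,255)),314,239,12))[:2],210))
r=[]
for n,u,v in(("top",425,261),("side",351,342)):
    m=near(mask(d[n],(3,120,110),(16,255,255)),u,v,16);print(n,cen(m));P=cloud(d[n],m);print("orange",P.mean(0),P.min(0),P.max(0))
    r.append(ray(d[n],u,v))
print("mouth",cross(*r),onz(T,425,261,138))
bm=near(mask(T,(8,120,80),(20,255,255)),314,247,25)
P=cloud(T,bm);P=P[abs(P[:,2]-50)<8];print("block",len(P),P.mean(0),cv2.minAreaRect(P[:,:2].astype(np.float32)))
for n in d: 
    u,v=((425,258) if n=="top" else (355,350)); c=d[n]["image"][v-35:v+35,u-40:u+40];g=d[n]["image"][(v*0+(245 if n=="top" else 250))-35:(245 if n=="top" else 250)+35,320-40:320+40]
    cv2.imwrite(f"/tmp/{n}.png",cv2.resize(np.hstack([c,g]),None,fx=5,fy=5,interpolation=2)[:,:,::-1])
cv2.imwrite("pics/crop0.png",np.vstack([cv2.resize(cv2.imread(f"/tmp/{n}.png"),(640,280)) for n in d]))
E
```

```text
top (np.float64(314.23636363636365), np.float64(238.52727272727273), 55)
side (np.float64(325.20454545454544), np.float64(219.61363636363637), 44)
dot (array([579.3,   1.8, 211.4]), [np.float64(2.255237083550011), np.float64(2.255237083549979)]) [577.3   2.3 210. ]
top (np.float64(421.76), np.float64(254.33333333333334), 75)
orange [ 549.1 -262.6  128.5] [ 530.5 -279.3  113.6] [ 564.8 -245.2  144.5]
side (np.float64(356.79285714285714), np.float64(348.5857142857143), 140)
orange [ 549.  -274.8  123.3] [ 530.2 -289.8   -2.5] [ 616.7 -168.5  134.7]
mouth (array([ 534.9, -269.2,  139.9]), [np.float64(3.625857976523675), np.float64(3.625857976523454)]) [ 531.6 -268.5  138. ]
block 507 [575.6   4.5  49.7] ((580.0489501953125, 3.464752197265625), (73.48332214355469, 75.78019714355469), 89.49849700927734)
```

View pics/crop0.png

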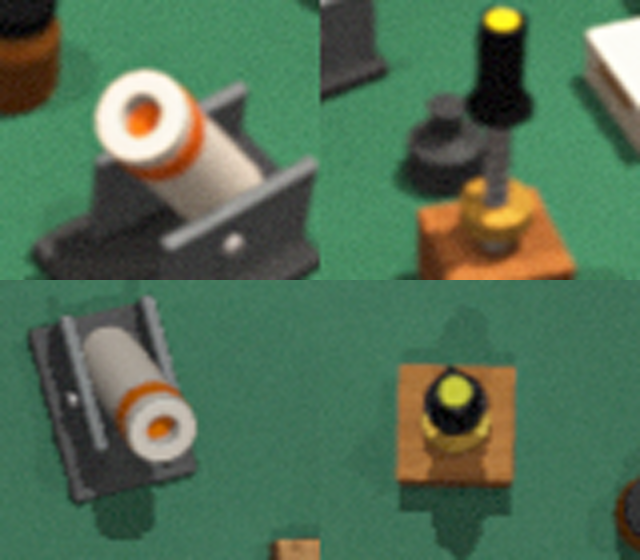

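The crops show the orange mouth at side (351,342) / top (425,261), and the gauge standing upright in its block. Now compute the shift to a viewing pose above the gauge.

```bash
cat >> h.py <<'E'
def rel(s,p,Rm):
    "shift (m) and rotvec in present tool axes to reach TCP p, orientation matrix Rm"
    q=R.from_quat(s["orientation"]).as_matrix()
    return np.round(q.T@(np.array(p)-s["tool_pos"])/1000,4),np.round(R.from_matrix(q.T@Rm).as_rotvec(),4)
DOWN=np.array([[0,1,0],[1,0,0],[0,0,-1.]])
E
python3 - <<'E'
from h import *
from bench import *
s=read_state();print(rel(s,[579,2,340],DOWN));print(rel(s,[145,607,400],DOWN))
d=get_image("wrist");print(np.round(d["tool_from_camera"],2),d["fx"],d["cx"],d["cy"])
E
```

```text
(array([-0.5627, -0.4885, -0.1379]), array([-1.300e-03,  1.200e-03,  1.337e+00]))
(array([-0.0004, -0.0006, -0.1987]), array([-1.300e-03,  1.200e-03,  1.337e+00]))
[[  -0.     -0.95   -0.32   82.47]
 [   1.     -0.     -0.      1.29]
 [   0.     -0.32    0.95 -182.62]
 [   0.      0.      0.      1.  ]] 421.6059485564437 324.4600120492337 241.76236163903434
```

```bash
python3 -m inch '[[[0,0,-0.06,0,0,0,0],[0,0,-0.12,0,0,0.1,0],[0,0,-0.18,0,0,0.2,0],[-0.04,-0.035,-0.19,0,0,0.35,0],[-0.08,-0.07,-0.19,0,0,0.5,0],[-0.127,-0.11,-0.19,0,0,0.65,0],[-0.175,-0.15,-0.19,0,0,0.8,0],[-0.22,-0.19,-0.19,0,0,0.95,0],[-0.27,-0.235,-0.19,0,0,1.1,0],[-0.32,-0.275,-0.19,0,0,1.2,0]]]' && python3 -c "
from h import *;from bench import *
s=read_state();print(np.round(s['joint_positions'],2),rel(s,[579,2,340],DOWN))"
```

```text
t: 1.4
tool_pos: [389.1, 269.5, 392.0]
orientation: [0.658, 0.753, 0.0, -0.0]
force: [0.4, 0.5, 0.4]
gripper_width: 88.1
[-0.83  0.28  0.18  1.7  -0.05  1.17 -0.51] (array([-0.2905,  0.1525,  0.052 ]), array([-1.000e-04, -2.000e-04,  1.338e-01]))
```

```bash
python3 -m inch '[[[-0.05,0.026,0.005,0,0,0.05,0],[-0.1,0.052,0.01,0,0,0.1,0],[-0.15,0.079,0.02,0,0,0.134,0],[-0.2,0.105,0.03,0,0,0.134,0],[-0.25,0.131,0.04,0,0,0.134,0],[-0.2905,0.1525,0.052,0,0,0.134,0],[-0.2905,0.1525,0.052,0,0,0.134,0],[-0.2905,0.1525,0.052,0,0,0.134,0]]]'
cat > look.py <<'E'
import sys;from h import *;from bench import *;import pickle
s=read_state();d=get_image("wrist");n=sys.argv[1]
pickle.dump((s,d),open(n+".pkl","wb"));cv2.imwrite(f"pics/{n}.png",d["image"][:,:,::-1])
print(np.round(s['joint_positions'],2),np.round(s["tool_pos"],1),np.round(s["orientation"],3),np.round(s["force"],1))
E
python3 look.py w1
```

```text
t: 2.4
tool_pos: [578.8, 5.3, 339.7]
orientation: [0.706, 0.708, -0.0, -0.001]
force: [0.0, 0.3, 0.3]
gripper_width: 88.1
[-0.25  0.5   0.28  1.52 -0.15  1.15  0.06] [578.8   5.3 339.7] [ 0.706  0.708 -0.    -0.001] [0.  0.3 0.3]
```

View pics/w1.png

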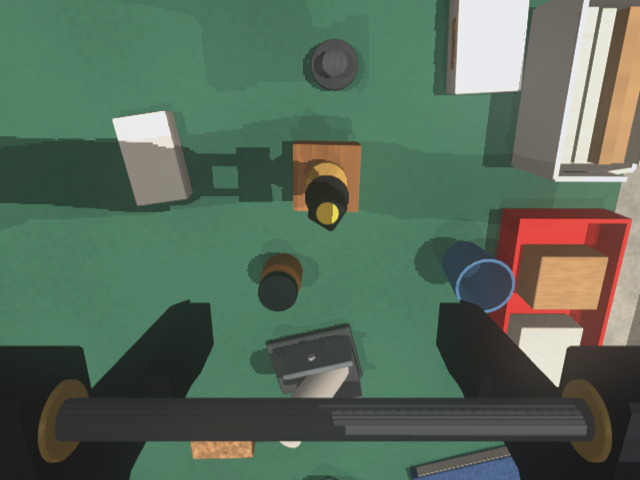

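The gauge head is at (327,212) with a corner of its square pointing down-right at (337,228), so it's yawed by something like 30°. The jar is at (279,287), the weight at (334,63).

Run:
```python
from h import *;import pickle
s,d=pickle.load(open("w1.pkl","rb"))
r,c=ext(d,s);m=near(np.ones((480,640),bool),327,205,32)
v,u=np.nonzero(m&(d["range_z"]>0));z=d["range_z"][v,u];P=np.c_[(u-d["cx"])/d["fx"]*z,(v-d["cy"])/d["fy"]*z,z]@r.T+c
for lo,hi in((200,222),(203,216)):
    Q=P[(P[:,2]>lo)&(P[:,2]<hi)];print(len(Q),Q.mean(0),cv2.minAreaRect(Q[:,:2].astype(np.float32)))
H=np.histogram(P[:,2],bins=np.arange(40,230,5));print(H[0])
y=near(mask(d,(22,130,90),(38,255,255)),327,212,14);cu,cv_,n=cen(y);print(cu,cv_,n,onz(d,cu,cv_,210,s))
cv2.imwrite("pics/c1.png",cv2.resize(d["image"][135:245,270:390],None,fx=5,fy=5,interpolation=cv2.INTER_CUBIC)[:,:,::-1])
```

```text
985 [580.74124046   9.88946597 209.60610535] ((580.7688598632812, 8.49007797241211), (24.360248565673828, 24.151355743408203), 57.4404411315918)
957 [580.75734023   9.66583021 209.8429074 ] ((580.7688598632812, 8.49007797241211), (24.360248565673828, 24.151355743408203), 57.4404411315918)
[  0 465 404   0   0   1   1  97 128   0   0   0   0   0   0   0   0   0
   0   0   0   2 484  51  31  35  37  39  37  40  48  45  42 457 486   0
   0]
327.12098765432097 212.87160493827162 405 [580.87782194   8.23222239 210.        ]
```

View pics/c1.png

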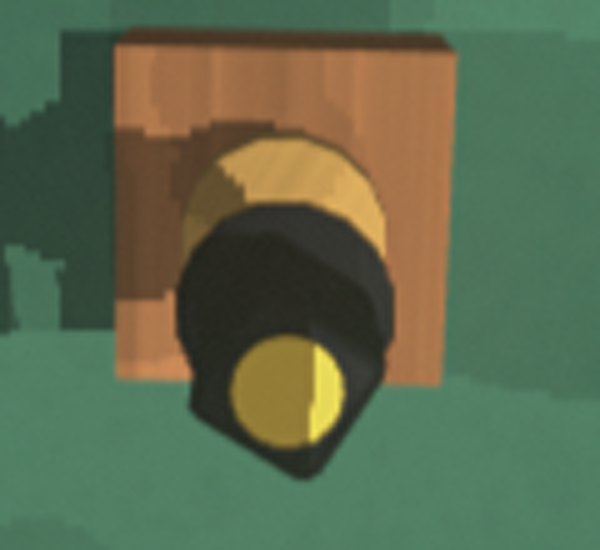

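The crop shows the square head's sides at about −33°/57° in world, with the dot at crop (290,390). Align the jaws to −32.6° and come down for a closer, settled look.

```bash
cat >> h.py <<'E'
def downyaw(a):
    y=np.array([np.cos(np.radians(a)),np.sin(np.radians(a)),0]);z=np.array([0,0,-1.]);return np.c_[np.cross(y,z),y,z]
E
python3 -c "
from h import *;from bench import *
s=read_state();print(s['tool_pos'],rel(s,[580.5,6,245],downyaw(-32.6)))"
```

```text
[578.82313394   5.97078202 340.03057447] (array([-0.0001,  0.0017,  0.095 ]), array([-0.0008, -0.0011,  0.5739]))
```

```bash
python3 -m inch '[[[0,0,0.03,0,0,0.15,0],[0,0.0017,0.06,0,0,0.3,0],[0,0.0017,0.095,0,0,0.45,0],[0,0.0017,0.095,0,0,0.574,0],[0,0.0017,0.095,0,0,0.574,0],[0,0.0017,0.095,0,0,0.574,0]]]' && python3 look.py w2
python3 - <<'E'
from h import *;import pickle
s,d=pickle.load(open("w2.pkl","rb"))
P=cloud(d,np.ones((480,640),bool),s);P=P[np.hypot(P[:,0]-580,P[:,1]-6)<35]
print(np.histogram(P[:,2],bins=np.arange(40,230,5))[0])
for n,lo,hi in(("top",205,215),("flange",149,158),("collar",60,95),("block",46,54)):
    Q=P[(P[:,2]>lo)&(P[:,2]<hi)]
    if len(Q)>20: print(n,len(Q),Q.mean(0),cv2.minAreaRect(Q[:,:2].astype(np.float32)),cv2.minEnclosingCircle(Q[:,:2].astype(np.float32)))
y=mask(d,(22,130,90),(38,255,255));v,u=np.nonzero(y&(d["range_z"]<240)&(d["range_z"]>0));print(u.mean(),v.mean(),len(u),onz(d,u.mean(),v.mean(),210,s))
E
```

```text
t: 3.2
tool_pos: [581.3, 5.5, 245.8]
orientation: [0.877, 0.481, 0.001, 0.0]
force: [-0.5, -0.2, 0.1]
gripper_width: 88.0
[-0.32  0.61  0.41  1.67 -0.29  0.92 -0.37] [581.3   5.5 245.8] [0.877 0.481 0.001 0.   ] [-0.5 -0.2  0.1]
[   0 1016  857    0    0   21   38  456  489    7    0    0    0    0
    0    0    0    0    0    0    0    3  907   74   68   66   73   71
   84   78   86   99   90  870  898    0    0]
top 1768 [582.21607762  11.56851515 209.88759662] ((581.6258544921875, 10.89609146118164), (23.825002670288086, 23.755191802978516), 58.12022399902344) ((581.4725952148438, 10.730216026306152), 15.74527359008789)
flange 971 [586.10418846  16.00933048 153.68756755] ((583.52880859375, 12.6834135055542), (31.869354248046875, 39.503108978271484), 54.44850158691406) ((581.178466796875, 9.43453311920166), 19.96647834777832)
collar 1011 [587.08723802  17.08229443  79.4964097 ] ((585.5223388671875, 15.260101318359375), (26.998310089111328, 43.17951202392578), 55.53480911254883) ((581.1536865234375, 8.809391021728516), 21.67230987548828)
block 1873 [587.54354827  16.26912152  49.91305065] ((583.8802490234375, 11.24270248413086), (56.34434509277344, 69.79483795166016), 53.18124771118164) ((580.0257568359375, 6.0035080909729), 34.96555709838867)
320.42312746386335 253.44283837056506 761 [581.07121717  10.31320934 210.        ]
```

Wrist and top views disagree by a few mm in y (calibration); the grasp tolerates that, since the rod has play in its socket. Descend and grip.

```bash
python3 -m inch '[[[0.0005,-0.001,0.03,0,0,0,0],[0.0005,-0.001,0.06,0,0,0,0],[0.0005,-0.001,0.08,0,0,0,0],[0.0005,-0.001,0.08,0,0,0,0],[0.0005,-0.001,0.08,0,0,0,0.4],[0.0005,-0.001,0.08,0,0,0,0.6],[0.0005,-0.001,0.08,0,0,0,0.75],[0.0005,-0.001,0.08,0,0,0,0.9],[0.0005,-0.001,0.08,0,0,0,0.9],[0.0005,-0.001,0.08,0,0,0,0.9]]]' 20; python3 look.py w3
```

```text
t: 4.5
tool_pos: [580.4, 5.4, 165.0]
orientation: [0.878, 0.479, 0.0, -0.0]
force: [-0.3, -0.5, -0.2]
gripper_width: 30.3
[-0.29  0.7   0.36  1.76 -0.34  0.74 -0.33] [580.4   5.4 165. ] [ 0.878  0.479  0.    -0.   ] [-0.3 -0.5 -0.2]
```

View pics/w3.png

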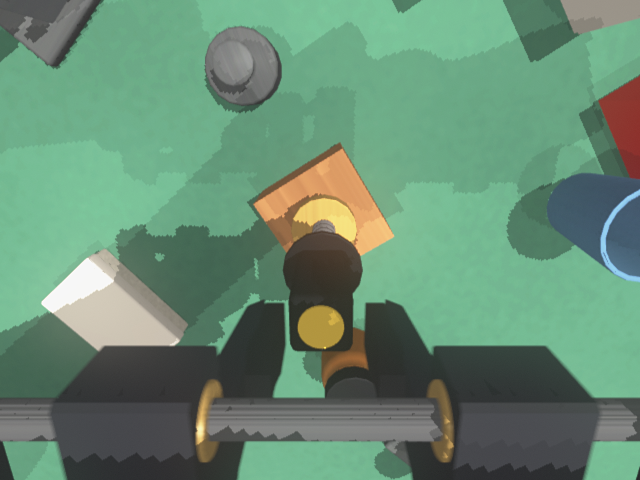

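The head, dot at (321,326), sits between the fingers (285 and 367), still 30 mm apart and closing. Finish closing, then tighten.

```bash
python3 -m inch '[[[0,0,0,0,0,0,0.95],[0,0,0,0,0,0,0.95],[0,0,0,0,0,0,0.95],[0,0,0,0,0,0,0.95]]]' 55; python3 look.py w4
python3 - <<'E'
from h import *;import pickle
s,d=pickle.load(open("w4.pkl","rb"));T=np.array(d["tool_from_camera"])
y=near(mask(d,(22,130,90),(38,255,255)),321,326,28);u,v,n=cen(y);z=np.median(d["range_z"][y]);print(u,v,n,z)
print("dot in tool",(T@[(u-d["cx"])/d["fx"]*z,(v-d["cy"])/d["fy"]*z,z,1])[:3])
E
```

```text
t: 5.05
tool_pos: [580.4, 5.4, 165.0]
orientation: [0.878, 0.479, -0.0, -0.0]
force: [-0.4, -0.3, -0.3]
gripper_width: 22.8
[-0.29  0.7   0.36  1.76 -0.34  0.74 -0.33] [580.4   5.4 165. ] [ 0.878  0.479 -0.    -0.   ] [-0.4 -0.3 -0.3]
324.17639827904117 326.5384142593731 1627 154.15561
dot in tool [  5.31634021  -0.71975911 -46.13693381]
```

```bash
python3 -m inch '[[[0,0,-0.01,0,0,0,0.95],[0,0,-0.025,0,0,0,0.95],[0,0,-0.05,0,0,0,0.95],[0,0,-0.085,0,0,0,0.95],[0,0,-0.125,0,0,0,0.95],[0,0,-0.17,0,0,0,0.95],[0,0,-0.18,0,0,0,0.95],[0,0,-0.18,0,0,0,0.95]]]'
python3 - <<'E'
from h import *;from bench import *;import pickle
s=read_state();d={n:get_image(n) for n in("side","top","wrist")};pickle.dump((s,d),open("l1.pkl","wb"))
cv2.imwrite("pics/l1.png",np.hstack([cv2.resize(d["side"]["image"][120:320,250:400],(450,600)),cv2.resize(d["wrist"]["image"][60:480,200:440],(343,600))])[:,:,::-1])
print(s["tool_pos"],s["gripper_width"],s["force"])
E
```

```text
t: 6.1
tool_pos: [580.1, 5.4, 345.1]
orientation: [0.878, 0.479, 0.0, -0.0]
force: [-1.0, 0.6, -1.3]
gripper_width: 23.5
[580.13384261   5.414334   345.13597691] 23.535506032785822 [-0.95791831  0.60865656 -1.30616228]
```

View pics/l1.png

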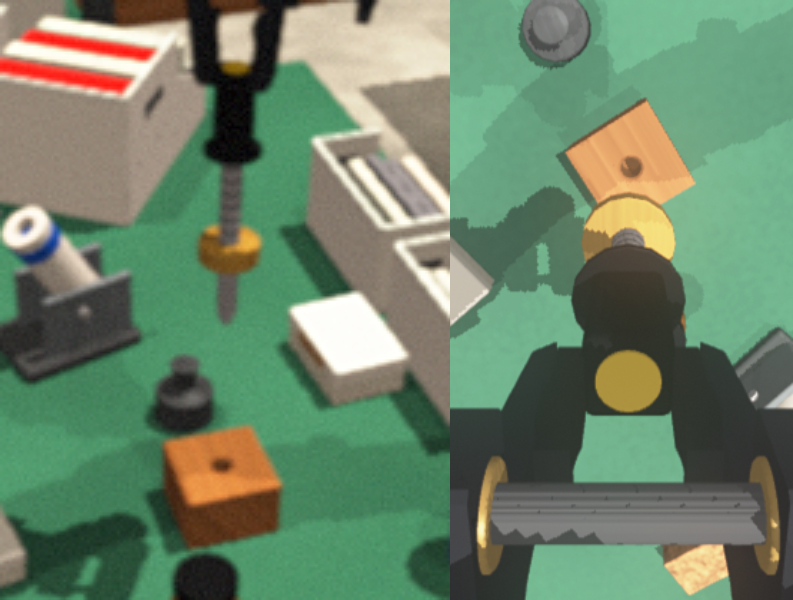

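The gauge is clear of the block and the collar is still on its rod. Crop positions: tip (227,320), collar (230,248), flange (232,150). Now get the gauge's geometry in the tool frame and the tube's coarse axis.

Run:
```python
from h import *;import pickle
np.set_printoptions(precision=2,suppress=True)
s,d=pickle.load(open("l1.pkl","rb"));W,T,S=d["wrist"],d["top"],d["side"]
M=np.array(W["tool_from_camera"]);r=W["range_z"];v,u=np.nonzero(near(r>0,320,240,150)&(r<420))
z=r[v,u];P=np.c_[(u-W["cx"])/W["fx"]*z,(v-W["cy"])/W["fy"]*z,z,z*0+1]@M.T
P=P[np.hypot(P[:,0]-4,P[:,1])<30][:,:3]
print(np.histogram(P[:,2],bins=np.arange(-60,160,10)))
for n,lo,hi in(("top",-52,-40),("flange",8,16),("collar",70,100)):
    Q=P[(P[:,2]>lo)&(P[:,2]<hi)]
    if len(Q)>20:
        zz=np.median(Q[:,2]);Q=Q[abs(Q[:,2]-zz)<3];print(n,len(Q),zz,cv2.minAreaRect(Q[:,:2].astype(np.float32)),cv2.minEnclosingCircle(Q[:,:2].astype(np.float32)))
# tube axis from top
for n,(cu,cv_) in(("top",(418,250)),("side",(365,355))):
    D=d[n];m=near(mask(D,(0,0,110),(180,70,255))|mask(D,(3,120,110),(16,255,255)),cu,cv_,30);Q=cloud(D,m);Q=Q[(Q[:,2]>60)&(Q[:,2]<150)]
    c=Q.mean(0);_,sv,V=np.linalg.svd(Q-c);a=V[0]*np.sign(V[0][2]);print(n,len(Q),c,a,sv,"tilt",np.degrees(np.arccos(a[2])),"az",np.degrees(np.arctan2(a[1],a[0])))
    cv2.imwrite(f"/tmp/m{n}.png",m*255)
```

```text
(array([1782, 4824,  823,  533,  433,  388,  299, 1755,    0,    0,    0,
          7,   76,   92, 1865,  127,    0,    0,    0,    0,    0]), array([-60, -50, -40, -30, -20, -10,   0,  10,  20,  30,  40,  50,  60,
        70,  80,  90, 100, 110, 120, 130, 140, 150]))
top 4161 -45.26022909457322 ((4.942456245422363, -0.6938610076904297), (25.31987953186035, 51.05757141113281), 0.00033684642403386533) ((11.234341621398926, -0.6938238143920898), 25.529027938842773)
flange 1764 11.376970416637207 ((8.598421096801758, -0.5348987579345703), (39.46033477783203, 31.326265335083008), 89.99777221679688) ((4.424190521240234, -0.5703102350234985), 19.875085830688477)
collar 1821 84.95592852553656 ((9.541808128356934, -0.6033382415771484), (43.23444747924805, 30.078821182250977), 89.40546417236328) ((2.9133355617523193, -0.5548710823059082), 21.792070388793945)
top 602 [ 562.44 -259.23  105.48] [-0.64 -0.18  0.75] [913.39 409.36 290.07] tilt 41.492377858416695 az -164.06732339006516
side 994 [ 558.5  -273.8   106.67] [-0.66 -0.02  0.75] [1124.43  510.18  383.98] tilt 41.37480384375234 az -178.6690167333204[ WARN:0@0.344] global loadsave.cpp:1063 imwrite_ Unsupported depth image for selected encoder is fallbacked to CV_8U.
```

```bash
cat >> h.py <<'E'
def tilted(az,tilt,yaw=-32.6):
    a=np.array([np.sin(tilt)*np.cos(az),np.sin(tilt)*np.sin(az),np.cos(tilt)])
    ax=np.cross([0,0,1],a);ax/=np.linalg.norm(ax);return R.from_rotvec(ax*tilt).as_matrix()@downyaw(yaw),a
E
python3 - <<'E'
from h import *;from bench import *;import pickle
s,d=pickle.load(open("l1.pkl","rb"));S=d["side"]
q=R.from_quat(s["orientation"]).as_matrix()
for p in((1.6,-.6,154),(-2.4,-.6,154),(5.3,-.7,-46)):
    P=np.array(s["tool_pos"])+q@np.array(p);print(P,[cv2.projectPoints(P.reshape(1,3),np.array(D["rvec"],float),np.array(D["tvec"],float),np.array([[D["fx"],0,D["cx"]],[0,D["fx"],D["cy"]],[0,0,1]]),None)[0].ravel() for D in(S,d["top"])])
Rm,a=tilted(np.radians(-170),np.radians(30));print(Rm,a)
for m in((45,0,220),(1.6,-.6,224)):
    p=np.array([534,-269,139])-Rm@np.array(m);print(p,rel(s,p,Rm), "tip",p+Rm@[1.6,-.6,154])
E
```

```text
[580.53560549   7.14034474 191.13669291] [array([323.62658719, 225.77277376]), array([312.21820195, 238.16625547])]
[578.37393125   3.77475991 191.13489085] [array([323.18991723, 226.83213928]), array([313.64446709, 239.0795133 ])]
[582.39655875  10.23544136 391.13833598] [array([326.91231214, 140.72396583]), array([310.13990859, 224.63796147])]
[[ 0.4494643   0.74533232  0.49240388]
 [ 0.82670525 -0.55589567  0.08682409]
 [ 0.33843798  0.36804854 -0.8660254 ]] [-0.49240388 -0.08682409  0.8660254 ]
[ 405.44525381 -325.30303595  314.29587951] (array([-0.3727,  0.0317,  0.0307]), array([-0.385 ,  0.3543, -0.002 ])) tip [ 481.54739428 -310.27586046  181.24863898]
[ 423.42958818 -290.10486171  332.6690188 ] (array([-0.3333,  0.0279,  0.0123]), array([-0.385 ,  0.3543, -0.002 ])) tip [ 499.53172864 -275.07768622  199.62177826]
```

```bash
python3 -m inch '[[[-0.04,0.004,0,0,0,0,0.95],[-0.09,0.008,0,-0.05,0.05,0,0.95],[-0.14,0.012,0.005,-0.1,0.1,0,0.95],[-0.19,0.016,0.01,-0.16,0.15,0,0.95],[-0.24,0.02,0.015,-0.23,0.21,0,0.95],[-0.29,0.025,0.02,-0.3,0.27,0,0.95],[-0.34,0.03,0.025,-0.36,0.33,-0.002,0.95],[-0.3727,0.0317,0.03,-0.385,0.354,-0.002,0.95],[-0.3727,0.0317,0.03,-0.385,0.354,-0.002,0.95],[-0.3727,0.0317,0.03,-0.385,0.354,-0.002,0.95]]]' 55; python3 look.py w5
```

```text
t: 7.5
tool_pos: [405.2, -324.6, 313.9]
orientation: [0.848, 0.464, 0.245, 0.082]
force: [-0.4, 0.7, -1.6]
gripper_width: 23.1
[ 0.76  0.34  0.19  2.06 -0.88  0.71  1.04] [ 405.2 -324.6  313.9] [0.848 0.464 0.245 0.082] [-0.4  0.7 -1.6]
```

View pics/w5.png

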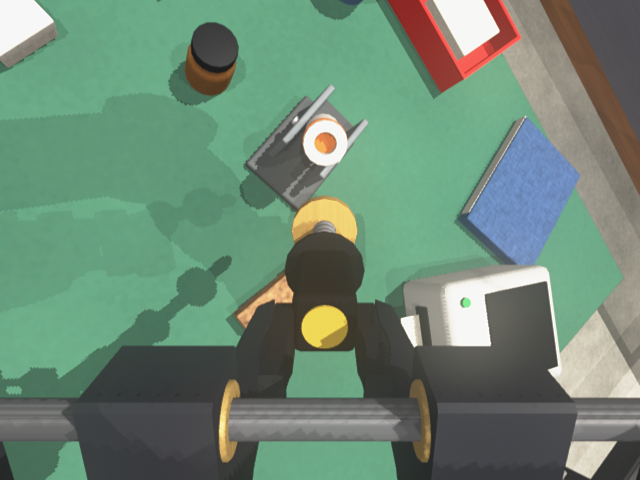

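The orange mouth is at (325,142) in full view, with the collar at (324,220). Fit its rim plane and centre in the tool frame.

```bash
cat > mouth.py <<'E'
import sys;from h import *;import pickle
np.set_printoptions(precision=3,suppress=True)
def toolcloud(d,m):
    v,u=np.nonzero(m&(d["range_z"]>0));z=d["range_z"][v,u];return (np.c_[(u-d["cx"])/d["fx"]*z,(v-d["cy"])/d["fy"]*z,z,z*0+1]@np.array(d["tool_from_camera"]).T)[:,:3]
def mouth(s,d,u,v,r,Rm):
    P=toolcloud(d,near(mask(d,(0,0,120),(180,80,255)),u,v,r)); a0=np.array([0,0,-1.])
    h=P@a0;P=P[h>np.percentile(h,98)-8]
    for k in range(6):
        c=np.median(P,0);_,_,V=np.linalg.svd(P-c,full_matrices=False);n=V[2]*np.sign(V[2]@a0);P=P[abs((P-c)@n)<(2 if k<3 else 1.2)]
    e1=np.cross(n,[0,1,0]);e1/=np.linalg.norm(e1);e2=np.cross(n,e1);Q=np.c_[(P-c)@e1,(P-c)@e2]
    (x,y),rad=cv2.minEnclosingCircle(Q.astype(np.float32));ctr=c+x*e1+y*e2
    q=R.from_quat(s["orientation"]).as_matrix();nw=q@n
    print("n pts",len(P),"rad",rad,"ctr tool",ctr,"normal tool",n,"world ctr",q@ctr+s["tool_pos"],"normal",nw,"tilt",np.degrees(np.arccos(nw[2])),"az",np.degrees(np.arctan2(nw[1],nw[0])),"rms",np.std((P-c)@n))
    return ctr,n
if __name__=="__main__":
    s,d=pickle.load(open(sys.argv[1]+".pkl","rb"));mouth(s,d,*map(int,sys.argv[2:5]),None)
    v,u=np.nonzero(near(mask(d,(3,110,90),(20,255,255)),int(sys.argv[2]),int(sys.argv[3]),14));print("bore px",u.mean(),v.mean(),len(u))
    P=toolcloud(d,near(d["range_z"]<420,320,240,150));P=P[np.hypot(P[:,0]-4,P[:,1])<30]
    for lo,hi in((8,16),(70,100)):
        Q=P[(P[:,2]>lo)&(P[:,2]<hi)];zz=np.median(Q[:,2]);Q=Q[abs(Q[:,2]-zz)<3];print(zz,cv2.minEnclosingCircle(Q[:,:2].astype(np.float32)))
E
python3 mouth.py w5 325 142 30
```

```text
n pts 978 rad 20.642290115356445 ctr tool [ 46.084   0.008 220.456] normal tool [-0.028  0.029 -0.999] world ctr [ 534.036 -267.041  138.383] normal [-0.481 -0.127  0.867] tilt 29.83399324125874 az -165.1696328539442 rms 0.6007357715014432
bore px 324.6497005988024 142.42814371257484 334
11.514160319339737 ((3.7146859169006348, -0.8153268694877625), 19.9183406829834)
85.06556705387189 ((1.9802777767181396, -0.8138781189918518), 21.96673011779785)
```

Run:
```python
from h import *
n=np.array([-.028,.029,-.999]);c=np.array([46.1,0,220.5]);g=np.array([-.022,0,1]);g/=np.linalg.norm(g);tip=np.array([.5,-.8,154])
rv=np.cross(g,-n);X=R.from_rotvec(rv).as_matrix();print(rv)
for h in(50,15):print(h,(c+h*n-X@tip))
print("insert dir",X.T@-n)
```

```text
[0.02899298 0.04996591 0.00063785]
50 [36.50879933  6.70896589 16.85505048]
15 [37.48879933  5.69396589 51.82005048]
insert dir [-2.19533825e-02 -2.15855329e-05  9.99571933e-01]
```

```bash
python3 -m inch '[[[0.018,0.0035,0.008,0.015,0.025,0,0.95],[0.0365,0.0067,0.017,0.029,0.05,0,0.95],[0.0365,0.0067,0.017,0.029,0.05,0,0.95],[0.037,0.006,0.035,0.029,0.05,0,0.95],[0.0375,0.0057,0.052,0.029,0.05,0,0.95],[0.0375,0.0057,0.052,0.029,0.05,0,0.95],[0.0375,0.0057,0.052,0.029,0.05,0,0.95]]]' 55; python3 look.py w6
python3 - <<'E'
from h import *;from bench import *;import pickle
d={n:get_image(n) for n in("side","top")};pickle.dump(d,open("h1.pkl","wb"))
w=cv2.imread("pics/w6.png")
f=lambda i,u,v,r:cv2.resize(i[v-r:v+r,u-r:u+r],(400,400),interpolation=cv2.INTER_CUBIC)
cv2.imwrite("pics/h1.png",np.hstack([f(d["side"]["image"][:,:,::-1],350,330,45),f(w,325,200,100)]))
E
```

```text
t: 8.43
tool_pos: [452.2, -293.4, 285.1]
orientation: [0.842, 0.469, 0.259, 0.06]
force: [0.2, 0.7, -2.0]
gripper_width: 23.3
[ 0.73  0.41  0.1   2.06 -0.96  0.64  1.04] [ 452.2 -293.4  285.1] [0.842 0.469 0.259 0.06 ] [ 0.2  0.7 -2. ]
```

View pics/h1.png

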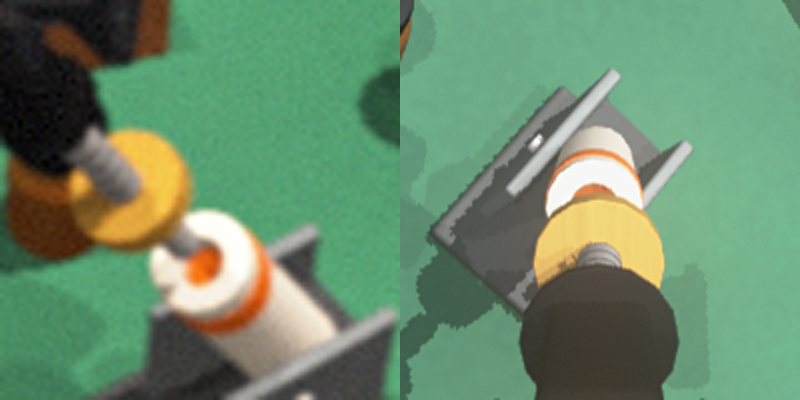

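The side crop shows the tip just short of the bore, with the rod line perhaps 2–3 mm high of the bore centre (205,262). The wrist crop shows the mouth mostly hidden by the collar. Quantify by projecting the wrist-based model into the side and top views.

Run:
```python
from h import *;import pickle
np.set_printoptions(precision=2,suppress=True)
s,w=pickle.load(open("w6.pkl","rb"));d=pickle.load(open("h1.pkl","rb"))
q=R.from_quat(s["orientation"]).as_matrix();t=np.array(s["tool_pos"])
g=np.array([-.022,0,1]);tip=np.array([.5,-.8,154]);ft=lambda z:t+q@(tip+g*(z-154))
m=np.array([534.04,-267.04,138.38]);a=np.array([-.481,-.127,.867]);e=np.cross(a,[0,0,1]);e/=np.linalg.norm(e);f=np.cross(a,e)
x=ft(154)-m;print("tip from mouth: along",x@a,"lateral e,f",x@e,x@f,"gauge axis",-q@g)
out=[]
for n in d:
    D=d[n];K=np.array([[D["fx"],0,D["cx"]],[0,D["fx"],D["cy"]],[0,0,1]])
    pj=lambda P:cv2.projectPoints(np.reshape(P,(-1,3)).astype(float),np.array(D["rvec"],float),np.array(D["tvec"],float),K,None)[0].reshape(-1,2)
    u,v=(350,330) if n=="side" else (425,265)
    r=45 if n=="side" else 30
    k=400/(2*r);im=cv2.resize(D["image"][v-r:v+r,u-r:u+r],(400,400),interpolation=cv2.INTER_CUBIC)[:,:,::-1].copy()
    th=np.linspace(0,2*np.pi,60)
    sc=lambda P:np.round((pj(P)-[u-r,v-r]+.5)*k).astype(int)
    circ=lambda c,ax,rad:np.array([c+rad*(np.cos(y)*np.cross(ax,[0,0,1])/np.linalg.norm(np.cross(ax,[0,0,1]))+np.sin(y)*np.cross(ax,np.cross(ax,[0,0,1])/np.linalg.norm(np.cross(ax,[0,0,1])))) for y in th])
    for c,rad in((m,21),(m,10.5)): cv2.polylines(im,[sc(circ(c,a,rad))],True,(255,0,0),1)
    ga=-q@g
    cv2.polylines(im,[sc(circ(ft(85),ga,22))],True,(0,0,255),1)
    cv2.polylines(im,[sc([ft(50),ft(154)])],False,(0,0,255),1)
    out.append(im)
cv2.imwrite("pics/h2.png",np.hstack(out))
```

```text
tip from mouth: along 16.01133592092055 lateral e,f -1.766395463807113 -0.9489799767381375 gauge axis [-0.48 -0.12  0.87]
```

View pics/h2.png

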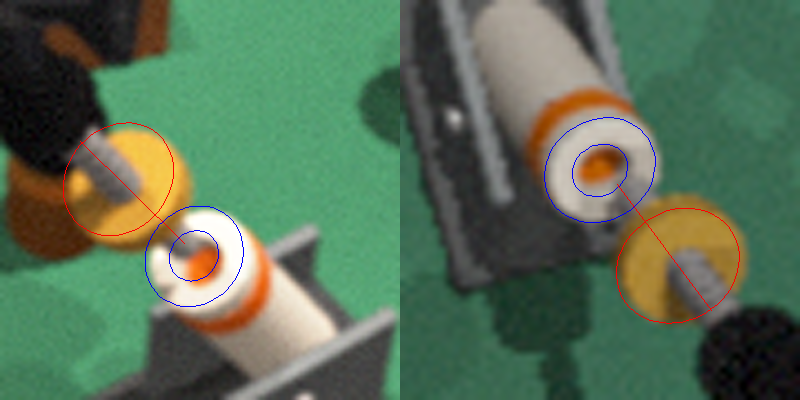

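The overlays agree to about 2–4 mm, but the state itself shows 2 mm lateral offset. Refine from the wrist view at hover: the visible rim arc against the collar, in the same picture.

Run:
```python
from h import *;from mouth import toolcloud;import pickle
from bench import *
from scipy.optimize import least_squares
np.set_printoptions(precision=2,suppress=True)
s,d=pickle.load(open("w6.pkl","rb"));print("now",read_state()["tool_pos"],s["tool_pos"])
g=np.array([-.022,0,1]);g/=np.linalg.norm(g)
e1=np.cross([0,1,0],g);e2=np.cross(g,e1)
def fit(P,rad):
    Q=np.c_[P@e1,P@e2];c0=Q.mean(0)+[-8,0]
    # outer boundary: farthest point per angle on the visible (+x) side
    for _ in range(8):
        D=Q-c0;an=np.degrees(np.arctan2(D[:,1],D[:,0]));rr=np.hypot(*D.T);B=[]
        for b in np.arange(-75,75,5):
            k=(an>=b)&(an<b+5)
            if k.sum()>3:
                i=np.nonzero(k)[0];B.append(Q[i[np.argmax(rr[i])]])
        B=np.array(B);c0=least_squares(lambda c:np.hypot(*(B-c).T)-rad,c0,loss="soft_l1").x
    return c0,np.std(np.hypot(*(B-c0).T)-rad),len(B)
v=mask(d,(0,0,120),(180,80,255));P=toolcloud(d,near(v,325,195,32));h=P@g
P=P[(P[:,0]>0)&(abs(P[:,0])<45)&(abs(P[:,1])<40)&(h>150)&(h<190)];h=P@g;hm=np.median(h[h<np.percentile(h,5)+8]);M=P[abs(h-hm)<2.5];print("rim h",hm,len(M),"mouth",fit(M,20.6))
C=M-M.mean(0);n=np.linalg.svd(C,full_matrices=False)[2][2];print("rim normal tool",n*np.sign(n[2]))
A=toolcloud(d,near(d["range_z"]<420,320,240,150));A=A[np.hypot(A[:,0]-4,A[:,1])<30];h=A@g
for lo,hi,rad in((8,16,19.8),(70,100,21.8)):
    Q=A[(h>lo)&(h<hi)];hh=np.median(Q@g);Q=Q[abs(Q@g-hh)<2.5];print("gauge disc h",hh,fit(Q,rad))
```

```text
now [ 452.26 -293.55  285.31] [ 452.17 -293.42  285.07]
rim h 170.12347875105286 644 mouth (array([ 4.28, -2.96]), np.float64(0.2141628668132977), 30)
rim normal tool [-0.03 -0.    1.  ]
gauge disc h 11.302528093191032 (array([ 3.71, -0.75]), np.float64(0.16204042056873377), 30)
gauge disc h 84.91773928866866 (array([ 3.23, -0.78]), np.float64(0.15918416343030406), 30)
```

Correct by (+1.3, −2.2) mm, then insert along the gauge axis to 60 mm travel, just before the collar meets the rim (about 71 mm).

```bash
python3 -m inch '[[[0.0013,-0.0022,0,0,0,0,0.95],[0.0013,-0.0022,0,0,0,0,0.95],[0.0011,-0.0022,0.01,0,0,0,0.95],[0.0008,-0.0022,0.02,0,0,0,0.95],[0.0005,-0.0022,0.03,0,0,0,0.95],[0.0005,-0.0022,0.03,0,0,0,0.95]]]' 58; python3 look.py w7; python3 -m inch '[[[-0.0003,0,0.01,0,0,0,0.95],[-0.0006,0,0.02,0,0,0,0.95],[-0.0008,0,0.03,0,0,0,0.95],[-0.0008,0,0.03,0,0,0,0.95]]]' ; python3 look.py w8
python3 - <<'E'
from h import *;from bench import *
d=get_image("side");t=get_image("top");w=cv2.imread("pics/w8.png")
f=lambda i,u,v,r:cv2.resize(i[v-r:v+r,u-r:u+r],(400,400),interpolation=cv2.INTER_CUBIC)
cv2.imwrite("pics/i1.png",np.vstack([np.hstack([f(d["image"][:,:,::-1],350,330,45),f(t["image"][:,:,::-1],425,265,30)])]))
s=read_state();print(s["torque"],s["tool_pos"])
E
```

```text
t: 9.32
tool_pos: [465.5, -286.7, 258.0]
orientation: [0.842, 0.469, 0.259, 0.059]
force: [0.4, -1.0, -0.9]
gripper_width: 22.9
[ 0.8   0.45 -0.06  2.08 -0.98  0.53  1.05] [ 465.5 -286.7  258. ] [0.842 0.469 0.259 0.059] [ 0.4 -1.  -0.9]
t: 9.88
tool_pos: [479.9, -283.4, 232.2]
orientation: [0.842, 0.469, 0.259, 0.059]
force: [0.2, 0.0, -0.9]
gripper_width: 23.2
[ 0.87  0.51 -0.21  2.09 -0.98  0.42  1.04] [ 479.9 -283.4  232.2] [0.842 0.469 0.259 0.059] [ 0.2  0.  -0.9]
[-0.2161097   0.82266741 -0.04404988] [ 479.93208546 -283.93783943  232.76718731]
```

View pics/i1.png

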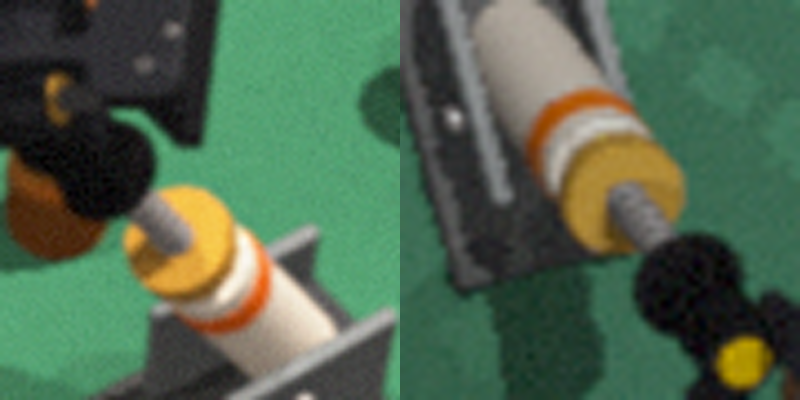

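The rod is in the bore with almost no side force and the collar is about 10 mm from the rim. Continue to 90 mm travel, where the collar should engage at about 5 N.

```bash
python3 -m inch '[[[-0.0001,0,0.004,0,0,0,0.95],[-0.0002,0,0.008,0,0,0,0.95],[-0.0003,0,0.011,0,0,0,0.95],[-0.0004,0,0.014,0,0,0,0.95],[-0.0005,0,0.017,0,0,0,0.95],[-0.0006,0,0.02,0,0,0,0.95],[-0.0006,0,0.023,0,0,0,0.95],[-0.0007,0,0.026,0,0,0,0.95],[-0.0008,0,0.029,0,0,0,0.95],[-0.0008,0,0.029,0,0,0,0.95]]]' 58
cat > st.py <<'E'
from h import *;from bench import *
s=read_state();q=R.from_quat(s["orientation"]).as_matrix()
print("F tool",np.round(q.T@s["force"],1),"M tool",np.round(q.T@s["torque"],2),"j",np.round(s["joint_positions"],2),"w",round(s["gripper_width"],1))
m=np.array([534.04,-267.04,138.38]);print("TCP along tube axis",np.round((np.array(s["tool_pos"])-m)@[-.481,-.127,.867],1))
E
python3 st.py
```

```text
t: 11.28
tool_pos: [494.2, -279.7, 206.8]
orientation: [0.842, 0.469, 0.259, 0.059]
force: [-1.5, -0.1, -1.3]
gripper_width: 23.1
F tool [-1.2 -1.6  0.4] M tool [ 0.6  -0.72 -0.08] j [ 0.92  0.57 -0.33  2.1  -0.99  0.31  1.04] w 23.1
TCP along tube axis 80.1
```

```bash
cat > gz.py <<'E'
import sys;from h import *;from mouth import toolcloud;import pickle
s,d=pickle.load(open(sys.argv[1]+".pkl","rb"))
A=toolcloud(d,near(d["range_z"]<420,320,240,150));A=A[np.hypot(A[:,0]-4,A[:,1])<28];H,b=np.histogram(A[:,2],bins=np.arange(-60,180,4));print([(int(x),int(n)) for x,n in zip(b,H) if n>100])
for lo,hi in((-60,-35),(5,25),(40,100)):
    Q=A[(A[:,2]>lo)&(A[:,2]<hi)]
    if len(Q)>50:
        H,b=np.histogram(Q[:,2],bins=np.arange(lo,hi,2));z0=b[H.argmax()]+1;print(lo,np.median(Q[abs(Q[:,2]-z0)<3][:,2]),len(Q))
E
python3 look.py w9; python3 gz.py w9; python3 gz.py w8
```

```text
[ 0.92  0.57 -0.33  2.1  -0.99  0.31  1.04] [ 494.2 -279.7  206.8] [0.842 0.469 0.259 0.059] [-1.5 -0.1 -1.3]
[(-60, 865), (-56, 646), (-52, 539), (-48, 3169), (-44, 1366), (-40, 477), (-36, 235), (-32, 229), (-28, 208), (-24, 191), (-20, 187), (-16, 173), (-12, 157), (-8, 159), (-4, 144), (0, 134), (4, 119), (8, 1245), (12, 538), (64, 1679), (92, 127), (152, 126), (156, 122), (160, 108)]
-60 -45.04770159286291 7125
5 11.644935473126324 1876
40 66.28052359281077 2200
[(-60, 857), (-56, 665), (-52, 531), (-48, 3214), (-44, 1334), (-40, 473), (-36, 255), (-32, 216), (-28, 212), (-24, 198), (-20, 189), (-16, 163), (-12, 171), (-8, 138), (-4, 152), (0, 125), (4, 133), (8, 1298), (12, 493), (80, 135), (84, 1662), (120, 124)]
-60 -45.06374006510245 7142
5 11.578773204867474 1883
40 85.15045363576138 2110
```

View pics/w9.png

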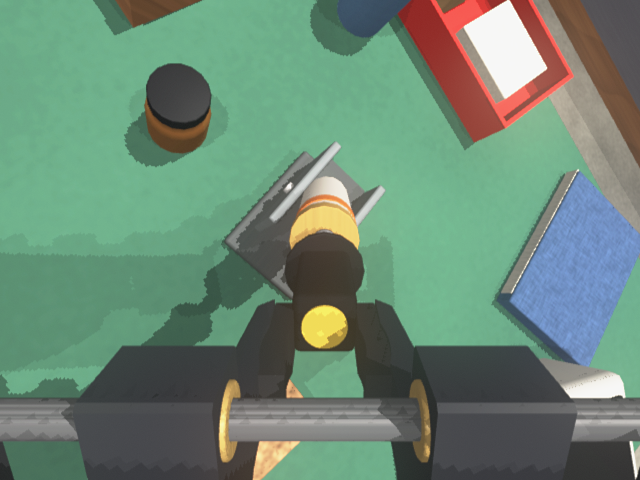

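The collar has ridden up 18.9 mm against the rim (now 74 mm from the tip) and the gauge hasn't slipped in the grip. Now 3 mm steps, each gated on axial force.

```bash
cat > chk.py <<'E'
from h import *;from bench import *;import sys
s=read_state();f=R.from_quat(s["orientation"]).as_matrix().T@s["force"]
print("F tool",np.round(f,1),"along",round(float((np.array(s["tool_pos"])-[534.04,-267.04,138.38])@[-.481,-.127,.867]),1));sys.exit(abs(f[2])>12)
E
python3 -m inch '[[[0,0,0.0015,0,0,0,0.95],[-0.0001,0,0.003,0,0,0,0.95]]]' 58 >/dev/null; python3 chk.py && python3 -m inch '[[[0,0,0.0015,0,0,0,0.95],[-0.0001,0,0.003,0,0,0,0.95]]]'>/dev/null; python3 chk.py && python3 -m inch '[[[0,0,0.0015,0,0,0,0.95],[-0.0001,0,0.003,0,0,0,0.95]]]' >/dev/null; python3 chk.py && python3 -m inch '[[[0,0,0.0015,0,0,0,0.95],[-0.0001,0,0.003,0,0,0,0.95]]]' >/dev/null; python3 chk.py; python3 st.py
```

```text
F tool [-0.8 -1.4 -5.2] along 77.5
F tool [-0.8 -1.4 -5.2] along 77.5
F tool [-0.8 -1.4 -5.2] along 77.5
F tool [-0.8 -1.4 -5.2] along 77.5
F tool [-0.8 -1.4 -5.2] M tool [ 0.79 -0.66 -0.04] j [ 0.93  0.58 -0.34  2.1  -0.99  0.3   1.04] w 23.2
TCP along tube axis 77.5False
False
False
False
```

```bash
sed -i 's/sys.exit(abs(f\[2\])>12)/sys.exit(int(abs(f[2])>10))/' chk.py
python3 -m inch '[[[0,0,0.0015,0,0,0,0.95],[-0.0001,0,0.003,0,0,0,0.95]]]' 58 >/dev/null; python3 chk.py && python3 -m inch '[[[0,0,0.0015,0,0,0,0.95],[-0.0001,0,0.003,0,0,0,0.95]]]'>/dev/null && python3 chk.py && python3 -m inch '[[[0,0,0.0015,0,0,0,0.95],[-0.0001,0,0.003,0,0,0,0.95]]]' >/dev/null && python3 chk.py && python3 -m inch '[[[0,0,0.0015,0,0,0,0.95],[-0.0001,0,0.003,0,0,0,0.95]]]' >/dev/null && python3 chk.py && python3 -m inch '[[[0,0,0.0015,0,0,0,0.95],[-0.0001,0,0.003,0,0,0,0.95]]]' >/dev/null && python3 chk.py
```

```text
F tool [-1.6 -1.6 -4.1] along 74.4
F tool [  0.7  -3.8 -33.8] along 73.1
```

Sharp axial contact at 34 N with small side forces: floor reached, about 81 mm below the rim. Ease back to light contact and check.

```bash
python3 -m inch '[[[0,0,-0.0007,0,0,0,0.95],[0,0,-0.0007,0,0,0,0.95]]]' 58; python3 st.py; python3 look.py w10; python3 gz.py w10
```

```text
t: 12.32
tool_pos: [497.8, -280.1, 200.9]
orientation: [0.842, 0.469, 0.259, 0.06]
force: [-8.6, -1.8, 13.0]
gripper_width: 23.0
F tool [ -0.2  -1.1 -15.7] M tool [ 1.01 -0.53 -0.01] j [ 0.93  0.59 -0.36  2.1  -0.98  0.28  1.04] w 23.0
TCP along tube axis 73.3
[ 0.93  0.59 -0.36  2.1  -0.98  0.28  1.04] [ 497.8 -280.1  200.9] [0.842 0.469 0.259 0.06 ] [-8.6 -1.8 13. ]
[(-60, 873), (-56, 650), (-52, 556), (-48, 3312), (-44, 1227), (-40, 483), (-36, 242), (-32, 235), (-28, 213), (-24, 191), (-20, 190), (-16, 181), (-12, 163), (-8, 151), (-4, 149), (0, 136), (4, 126), (8, 1395), (12, 404), (56, 1391), (60, 322), (84, 153), (148, 106), (152, 110)]
-60 -45.13099425319345 7167
5 11.439155245508118 1893
40 59.28103108239628 2281
```

Still 16 N after easing, with the collar 81 mm from the tip: firmly on the floor. Ease a little more, then open.

```bash
python3 -m inch '[[[0,0,-0.0003,0,0,0,0.95],[0,0,-0.0003,0,0,0,0.95]]]' 58; python3 chk.py; python3 -m inch '[[[0,0,0,0,0,0,0.7],[0,0,0,0,0,0,0.65],[0,0,0,0,0,0,0.55],[0,0,0,0,0,0,0.4],[0,0,0,0,0,0,0.2],[0,0,0,0,0,0,0.1],[0,0,0,0,0,0,0.1],[0,0,0,0,0,0,0.1]]]' 10; python3 chk.py; python3 look.py w11; python3 gz.py w11;  python3 gz.py w10
```

```text
t: 12.62
tool_pos: [497.7, -279.9, 200.9]
orientation: [0.842, 0.469, 0.259, 0.06]
force: [-8.1, -0.8, 11.1]
gripper_width: 22.7
F tool [  0.1  -1.9 -13.7] along 73.3
t: 13.62
tool_pos: [497.8, -279.1, 200.1]
orientation: [0.842, 0.469, 0.259, 0.059]
force: [1.3, 0.6, 0.2]
gripper_width: 78.9
F tool [1.1 0.7 0.5] along 72.5
[ 0.93  0.59 -0.36  2.1  -0.98  0.28  1.04] [ 497.8 -279.1  200.1] [0.842 0.469 0.259 0.059] [1.3 0.6 0.2]
[(-52, 153), (-48, 3158), (-44, 446), (-40, 294), (-36, 281), (-32, 257), (-28, 254), (-24, 222), (-20, 226), (-16, 189), (-12, 193), (-8, 185), (-4, 170), (0, 155), (4, 113), (8, 1793), (56, 1896), (60, 104), (64, 102), (72, 229), (84, 165), (144, 119), (148, 119), (152, 117)]
-60 -46.4102664988564 4130
5 9.970331576141746 1911
40 57.77805981736384 2994
[(-60, 873), (-56, 650), (-52, 556), (-48, 3312), (-44, 1227), (-40, 483), (-36, 242), (-32, 235), (-28, 213), (-24, 191), (-20, 190), (-16, 181), (-12, 163), (-8, 151), (-4, 149), (0, 136), (4, 126), (8, 1395), (12, 404), (56, 1391), (60, 322), (84, 153), (148, 106), (152, 110)]
-60 -45.13099425319345 7167
5 11.439155245508118 1893
40 59.28103108239628 2281
```

Released: force is zero, the opening is 79 mm, and the flange-to-collar spacing is unchanged (47.8 mm). The picture viewer is used up, so I'll check numerically. Retreat along the axis.

```bash
python3 -m inch '[[[0,0,-0.01,0,0,0,0.1],[0.0005,0,-0.03,0,0,0,0.1],[0.001,0,-0.06,0,0,0,0.1],[0.002,0,-0.1,0,0,0,0],[0.002,0,-0.14,0,0,0,0],[0.002,0,-0.15,0,0,0,0],[0.002,0,-0.15,0,0,0,0]]]' 10; python3 look.py w12
python3 - <<'E'
from h import *;from bench import *;from mouth import toolcloud;import pickle
np.set_printoptions(precision=2,suppress=True)
s,d=pickle.load(open("w12.pkl","rb"));q=R.from_quat(s["orientation"]).as_matrix()
a=np.array([-.481,-.127,.867]);a/=np.linalg.norm(a);m=np.array([534.04,-267.04,138.38])
P=cloud(d,np.ones((480,640),bool),s);h=(P-m)@a;L=(P-m)-np.outer(h,a);k=(np.hypot(*L.T[:2])<60)&(np.linalg.norm(L,axis=1)<32)&(h>-60)&(h<140);P,h=P[k],h[k]
H,b=np.histogram(h,bins=np.arange(-40,130,2));print([(int(x),int(n)) for x,n in zip(b,H) if n>150])
for n,lo,hi in(("collar top",8,20),("flange top",56,70),("head end",108,126)):
    Q=P[(h>lo)&(h<hi)]
    for _ in range(5): 
        c=np.median(Q,0);N=np.linalg.svd(Q-c,full_matrices=False)[2][2];N*=np.sign(N[2]);Q=Q[abs((Q-c)@N)<1.5]
    (x,y),r=cv2.minEnclosingCircle((np.c_[Q@np.cross(a,[0,1,0]),Q@np.cross(a,np.cross(a,[0,1,0]))]).astype(np.float32))
    print(n,len(Q),"h",np.median((Q-m)@a),"normal",N,"angle to tube deg",np.degrees(np.arccos(N@a)),"centre xy",x,y,r)
o=pickle.load(open("d0.pkl","rb"))
for n in("top","side"):
    z=get_image(n);pickle.dump(z,open(n+"_end.pkl","wb"))
    df=(np.abs(z["image"].astype(int)-o[n]["image"]).max(2)>45).astype(np.uint8);df=cv2.morphologyEx(df,cv2.MORPH_OPEN,np.ones((3,3)))
    _,_,st,ce=cv2.connectedComponentsWithStats(df);print(n,[tuple(x) for x in st[1:] if x[4]>15])
E
```

```text
t: 14.55
tool_pos: [424.8, -298.9, 330.0]
orientation: [0.842, 0.469, 0.259, 0.06]
force: [0.4, -0.2, -0.7]
gripper_width: 88.4
[ 0.93  0.32 -0.11  2.01 -0.74  0.69  0.83] [ 424.8 -298.9  330. ] [0.842 0.469 0.259 0.06 ] [ 0.4 -0.2 -0.7]
[(14, 417), (62, 474), (116, 277), (118, 580), (120, 161)]
collar top 474 h 14.929591218866562 normal [-0.5  -0.14  0.85] angle to tube deg 1.6009591123860711 centre xy -527.1591186523438 281.6836853027344 21.5699405670166
flange top 261 h 62.06137883457656 normal [-0.48 -0.13  0.87] angle to tube deg 0.45174540863008766 centre xy -525.7947998046875 282.81060791015625 19.6146297454834
head end 643 h 118.74930379825808 normal [-0.45 -0.07  0.89] angle to tube deg 4.0009719459194 centre xy -525.1792602539062 283.19818115234375 14.179425239562988
top [(np.int32(306), np.int32(235), np.int32(16), np.int32(25), np.int32(317)), (np.int32(417), np.int32(254), np.int32(31), np.int32(35), np.int32(491)), (np.int32(310), np.int32(274), np.int32(6), np.int32(4), np.int32(18)), (np.int32(411), np.int32(286), np.int32(18), np.int32(36), np.int32(347)), (np.int32(
[... 1582 characters left out ...]
32(9), np.int32(6), np.int32(40)), (np.int32(319), np.int32(269), np.int32(15), np.int32(13), np.int32(105)), (np.int32(291), np.int32(290), np.int32(13), np.int32(11), np.int32(111)), (np.int32(315), np.int32(316), np.int32(45), np.int32(40), np.int32(976)), (np.int32(0), np.int32(323), np.int32(9), np.int32(17), np.int32(94)), (np.int32(10), np.int32(379), np.int32(19), np.int32(8), np.int32(80)), (np.int32(274), np.int32(390), np.int32(50), np.int32(34), np.int32(675)), (np.int32(108), np.int32(429), np.int32(135), np.int32(51), np.int32(3518)), (np.int32(192), np.int32(450), np.int32(10), np.int32(6), np.int32(36)), (np.int32(0), np.int32(470), np.int32(19), np.int32(10), np.int32(127))]
```

```bash
python3 - <<'E'
from h import *;from mouth import toolcloud;import pickle
from scipy.optimize import least_squares
np.set_printoptions(precision=2,suppress=True)
n=np.array([-.03,0,1]);n/=np.linalg.norm(n)
def fit(Q,rad,c0):
    for _ in range(8):
        D=Q-c0;an=np.degrees(np.arctan2(D[:,1],D[:,0]));rr=np.hypot(*D.T)
        B=np.array([Q[i[np.argmax(rr[i])]] for b in np.arange(-75,75,5) for i in [np.nonzero((an>=b)&(an<b+5))[0]] if len(i)>2])
        c0=least_squares(lambda c:np.hypot(*(B-c).T)-rad,c0,loss="soft_l1").x
    return c0
e1=np.cross([0,1,0],n);e2=np.cross(n,e1)
for f,o in(("w6",0),("w10",0),("w11",0),("w12",149)):
    s,d=pickle.load(open(f+".pkl","rb"));A=toolcloud(d,d["range_z"]>0);A=A[np.hypot(A[:,0]-4+.028*o,A[:,1])<30];h=A@n-o;r=[]
    for lo,hi,rad in((5,16,19.8),(50,100,21.8)):
        Q=A[(h>lo)&(h<hi)];H,b=np.histogram(Q@n,bins=np.arange(lo+o,hi+o,2));z=b[H.argmax()]+1;Q=Q[abs(Q@n-z)<2.5];hh=np.median(Q@n)
        r.append(np.r_[fit(np.c_[Q@e1,Q@e2],rad,np.array([Q.mean(0)@e1-6,0])),hh])
    D=r[1]-r[0];print(f,*r,"lean deg x,y",np.degrees(D[:2]/D[2]))
E
python3 - <<'E'
from h import *;import pickle
o=pickle.load(open("d0.pkl","rb"))["top"];e=pickle.load(open("top_end.pkl","rb"))
for n,u,v in(("carton_a",307,325),("carton_b",260,183),("jar",364,268),("weight",269,244),("cup",359,177),("brush",160,305),("wedge",464,305),("blue",215,272)):
    g=lambda D:cv2.cvtColor(D["image"],cv2.COLOR_RGB2GRAY)[v-24:v+24,u-28:u+28].astype(np.float32)
    print(n,np.round(cv2.phaseCorrelate(g(o),g(e)),2))
E
```

```text
w6 [ 3.81 -0.75 11.21] [ 3.91 -0.78 84.81] lean deg x,y [ 0.08 -0.03]
w10 [ 4.21 -1.08 11.06] [ 4.58 -1.44 58.85] lean deg x,y [ 0.44 -0.43]
w11 [-1.22 -2.16  9.77] [ 0.74 -1.73 57.5 ] lean deg x,y [2.35 0.51]
w12 [  0.99  -2.25 160.05] [  3.01  -1.8  207.63] lean deg x,y [2.43 0.54]Traceback (most recent call last):
  File "<stdin>", line 5, in <module>
    return _wrapfunc(a, 'round', decimals=decimals, out=out)
    return _wrapit(obj, method, *args, **kwds)
    conv = _array_converter(obj)
ValueError: setting an array element with a sequence. The requested array has an inhomogeneous shape after 1 dimensions. The detected shape was (2,) + inhomogeneous part.
```

The arc fit shows that after release the gauge leaned 2.4° downhill (it was about 0.4° in the grip). Its rod slid sideways onto the low edge of the bore, so the collar isn't flat. I'll regrip it, straighten it with the rod lying along the downhill bore wall so it has nowhere to fall, press again and release.

```bash
python3 -m inch '[[[-0.0005,-0.0015,0.03,0,0,0,0],[-0.001,-0.0015,0.07,0,0,0,0],[-0.0015,-0.0015,0.11,0,0,0,0],[-0.002,-0.0015,0.14,0,0,0,0],[-0.002,-0.0015,0.149,0,0,0,0],[-0.002,-0.0015,0.149,0,0,0,0.4],[-0.002,-0.0015,0.149,0,0,0,0.6],[-0.002,-0.0015,0.149,0,0,0,0.8],[-0.002,-0.0015,0.149,0,0,0,0.95],[-0.002,-0.0015,0.149,0,0,0,0.95]]]' 20; python3 chk.py; python3 -m inch '[[[0,0,0,0,0,0,0.95],[0,0,0,0,0,0,0.95],[0,0,0,0,0,0,0.95],[0,0,0,0,0,0,0.95]]]' 40; python3 st.py
cat > lean.py <<'E'
import sys;from h import *;from mouth import toolcloud;import pickle
from scipy.optimize import least_squares
np.set_printoptions(precision=2,suppress=True)
A0=np.array([-.481,-.127,.867]);A0/=np.linalg.norm(A0);M0=np.array([534.04,-267.04,138.38])
def fit(Q,rad,c0):
    for _ in range(8):
        D=Q-c0;an=np.degrees(np.arctan2(D[:,1],D[:,0]));rr=np.hypot(*D.T)
        B=np.array([Q[i[np.argmax(rr[i])]] for b in np.arange(-75,75,5) for i in [np.nonzero((an>=b)&(an<b+5))[0]] if len(i)>2])
        c0=least_squares(lambda c:np.hypot(*(B-c).T)-rad,c0,loss="soft_l1").x
    return c0
def lean(f):
    s,d=pickle.load(open(f+".pkl","rb"));q=R.from_quat(s["orientation"]).as_matrix()
    dn=-np.array([0,0,1.])+A0[2]*A0;dn/=np.linalg.norm(dn)
    P=cloud(d,d["range_z"]>0,s)-M0;h=P@A0
    ex=q[:,0]-(q[:,0]@A0)*A0;ex/=np.linalg.norm(ex);ey=-np.cross(A0,ex);X=np.c_[P@ex,P@ey];k=np.hypot(*X.T)<30;X,h=X[k],h[k];r=[]
    for lo,hi,rad in((54,72,19.8),(6,24,21.8)):
        k=(h>lo)&(h<hi);H,b=np.histogram(h[k],bins=np.arange(lo,hi,1.));z=b[H.argmax()]+.5;k=abs(h-z)<2.5;r.append(np.r_[fit(X[k],rad,X[k].mean(0)-[6,0]),np.median(h[k])])
    D=r[0]-r[1];print(f,"flange",r[0],"collar",r[1],"lean up deg x,y",np.degrees(D[:2]/D[2]),"downhill in xy",dn@ex,dn@ey)
for f in sys.argv[1:]:lean(f)
E
python3 look.py w13; python3 lean.py w6 w10 w11 w12 w13
```

```text
t: 15.95
tool_pos: [496.2, -278.5, 200.8]
orientation: [0.842, 0.469, 0.259, 0.06]
force: [0.2, 0.4, 0.2]
gripper_width: 40.3
F tool [ 0.5 -0.  -0. ] along 73.8
t: 16.45
tool_pos: [496.2, -278.3, 200.5]
orientation: [0.842, 0.469, 0.259, 0.059]
force: [-0.1, -0.2, 1.2]
gripper_width: 23.3
F tool [ 0.3  0.5 -1.1] M tool [ 0.43 -0.43 -0.06] j [ 0.95  0.59 -0.38  2.1  -0.96  0.27  1.02] w 23.3
TCP along tube axis 73.5
[ 0.95  0.59 -0.38  2.1  -0.96  0.27  1.02] [ 496.2 -278.3  200.5] [0.842 0.469 0.259 0.059] [-0.1 -0.2  1.2]lean.py:17: RuntimeWarning: Mean of empty slice.
  k=(h>lo)&(h<hi);H,b=np.histogram(h[k],bins=np.arange(lo,hi,1.));z=b[H.argmax()]+.5;k=abs(h-z)<2.5;r.append(np.r_[fit(X[k],rad,X[k].mean(0)-[6,0]),np.median(h[k])])
  ret = um.true_divide(
Traceback (most recent call last):
  File "lean.py", line 19, in <module>
    for f in sys.argv[1:]:lean(f)
                          ~~~~^^^
  File "lean.py", line 17, in lean
    k=(h>lo)&(h<hi);H,b=np.histogram(h[k],bins=np.arange(lo,hi,1.));z=b[H.argmax()]+.5;k=abs(h-z)<2.5;r.append(np.r_[fit(X[k],rad,X[k].mean(0)-[6,0]),np.median(h[k])])
                                                                                                                     ~~~^^^^^^^^^^^^^^^^^^^^^^^^^^^^^
  File "lean.py", line 9, in fit
    c0=least_squares(lambda c:np.hypot(*(B-c).T)-rad,c0,loss="soft_l1").x
       ~~~~~~~~~~~~~^^^^^^^^^^^^^^^^^^^^^^^^^^^^^^^^^^^^^^^^^^^^^^^^^^^
ValueError: Initial guess is outside of provided bounds
```

```bash
python3 lean.py w10 w11 w12 w13
```

```text
w10 flange [ 0.2  -0.09 62.18] collar [ 0.09 -0.24 14.33] lean up deg x,y [0.13 0.19] downhill in xy -0.7282730687577572 -0.6852870473912077
w11 flange [-4.64 -1.99 62.69] collar [-3.06 -1.47 14.92] lean up deg x,y [-1.9  -0.62] downhill in xy -0.7280686840455842 -0.6855041876692888
w12 flange [-4.8  -1.93 62.66] collar [-3.24 -1.32 15.02] lean up deg x,y [-1.87 -0.73] downhill in xy -0.72782051971168 -0.6857676655301123
w13 flange [-4.6  -1.75 62.65] collar [-3.05 -1.39 14.93] lean up deg x,y [-1.86 -0.42] downhill in xy -0.7280511144284328 -0.6855228477443455
```

In the tube frame, release shifted the gauge 3 mm downhill at the rim, tipped it about 2° and lifted it about 0.5 mm; the tip stayed central. Straighten about the rim, keeping the 3 mm downhill offset.

```bash
python3 -m inch '[[[0.0009,0,0,0.003,-0.011,0,0.95],[0.0019,-0.0001,0,0.006,-0.022,0,0.95],[0.0028,-0.0002,0,0.009,-0.0325,0,0.95],[0.0028,-0.0002,0,0.009,-0.0325,0,0.95]]]' 58; python3 st.py; python3 look.py w14; python3 lean.py w14
```

```text
t: 17.0
tool_pos: [497.5, -275.5, 201.6]
orientation: [0.846, 0.47, 0.243, 0.063]
force: [-0.1, -0.3, -0.5]
gripper_width: 23.3
F tool [-0.5 -0.1  0.3] M tool [ 0.39 -0.49 -0.01] j [ 0.88  0.57 -0.31  2.1  -0.94  0.28  0.96] w 23.3
TCP along tube axis 73.5
[ 0.88  0.57 -0.31  2.1  -0.94  0.28  0.96] [ 497.5 -275.5  201.6] [0.846 0.47  0.243 0.063] [-0.1 -0.3 -0.5]
w14 flange [-1.59 -1.96 62.45] collar [-1.59 -2.03 14.64] lean up deg x,y [0.01 0.08] downhill in xy -0.7271523311079118 -0.6864761375053978
```

```bash
python3 -m inch '[[[-0.0004,-0.0003,0,0,0,0,0.95],[-0.0005,-0.0004,0,0,0,0,0.95]]]' 58; python3 chk.py; python3 -m inch '[[[0,0,0.0006,0,0,0,0.95],[0,0,0.0008,0,0,0,0.95]]]' 58; python3 chk.py;  python3 look.py w15; python3 lean.py w15
```

```text
t: 17.3
tool_pos: [496.9, -276.2, 201.2]
orientation: [0.846, 0.469, 0.244, 0.063]
force: [1.8, -0.3, -1.3]
gripper_width: 22.9
F tool [0.1 1.1 1.9] along 73.5
t: 17.55
tool_pos: [497.0, -276.4, 200.9]
orientation: [0.846, 0.469, 0.243, 0.063]
force: [-3.2, -0.8, 5.6]
gripper_width: 23.0
F tool [-0.1 -0.2 -6.5] along 73.2
[ 0.88  0.57 -0.32  2.1  -0.94  0.27  0.96] [ 497.  -276.4  200.9] [0.846 0.469 0.243 0.063] [-3.2 -0.8  5.6]
w15 flange [-2.35 -2.07 62.28] collar [-2.01 -2.07 14.46] lean up deg x,y [-0.41  0.  ] downhill in xy -0.7281429204860337 -0.6854253331662535
```

```bash
python3 -m inch '[[[0.0001,-0.0001,0.0004,0,-0.004,0,0.95],[0.0002,-0.0002,0.0008,0,-0.006,0,0.95],[0.0002,-0.0002,0.0008,0,-0.006,0,0.95]]]' 58; python3 st.py; python3 look.py w16; python3 lean.py w16
```

```text
t: 17.98
tool_pos: [497.1, -276.7, 200.8]
orientation: [0.847, 0.469, 0.241, 0.066]
force: [-5.1, -1.1, 9.8]
gripper_width: 23.1
F tool [  0.2   0.  -11.1] M tool [ 0.46 -0.13 -0.04] j [ 0.88  0.57 -0.31  2.1  -0.94  0.27  0.96] w 23.1
TCP along tube axis 73.1
[ 0.88  0.57 -0.31  2.1  -0.94  0.27  0.96] [ 497.1 -276.7  200.8] [0.847 0.469 0.241 0.066] [-5.1 -1.1  9.8]
w16 flange [-2.36 -1.94 62.21] collar [-2.05 -1.91 14.36] lean up deg x,y [-0.37 -0.04] downhill in xy -0.72826862942012 -0.6852917651646924
```

```bash
python3 -m inch '[[[0,0,0.0006,0,0,0,0.95],[0,0,0.0006,0,0,0,0.95]]]' 58; python3 chk.py; python3 -m inch '[[[0,0,0,0,0,0,0.95],[0,0,0,0,0,0,0.95]]]' 10; python3 chk.py; python3 -m inch '[[[0,0,0,0,0,0,0.72],[0,0,0,0,0,0,0.7],[0,0,0,0,0,0,0.65],[0,0,0,0,0,0,0.5],[0,0,0,0,0,0,0.3],[0,0,0,0,0,0,0.1],[0,0,0,0,0,0,0.1],[0,0,0,0,0,0,0.1]]]' 10; python3 chk.py; python3 look.py w17; python3 lean.py w17
```

```text
t: 18.27
tool_pos: [497.2, -276.7, 200.7]
orientation: [0.847, 0.469, 0.241, 0.066]
force: [-8.0, -0.5, 15.0]
gripper_width: 23.3
F tool [  1.2  -0.7 -16.9] along 72.9
t: 18.52
tool_pos: [497.2, -277.0, 200.4]
orientation: [0.847, 0.469, 0.241, 0.066]
force: [-7.5, -0.6, 12.3]
gripper_width: 23.9
F tool [  0.5  -1.2 -14.4] along 72.7
t: 19.52
tool_pos: [497.6, -275.6, 199.2]
orientation: [0.847, 0.469, 0.241, 0.064]
force: [0.2, -0.2, 0.2]
gripper_width: 78.2
F tool [-0.   0.4 -0.1] along 71.4
[ 0.87  0.57 -0.32  2.1  -0.94  0.27  0.96] [ 497.6 -275.6  199.2] [0.847 0.469 0.241 0.064] [ 0.2 -0.2  0.2]
w17 flange [-2.81 -1.87 62.37] collar [-2.26 -1.87 14.57] lean up deg x,y [-0.66 -0.01] downhill in xy -0.7279596959747023 -0.685619924620353
```

Now it stays nearly straight after release: 0.66° lean, heights within 0.2 mm of the bottomed values. Retreat and check once more, bystanders included.

```bash
python3 -m inch '[[[0,0,-0.01,0,0,0,0.1],[0.0005,0,-0.03,0,0,0,0.1],[0.001,0,-0.06,0,0,0,0.1],[0.002,0,-0.1,0,0,0,0],[0.002,0,-0.14,0,0,0,0],[0.002,0,-0.17,0,0,0,0],[0.002,0,-0.17,0,0,0,0],[0.002,0,-0.17,0,0,0,0]]]' 10; python3 look.py w18; python3 lean.py w18
python3 - <<'E'
from h import *;from bench import *;import pickle
o=pickle.load(open("d0.pkl","rb"));e={n:get_image(n) for n in o}
L={"top":(("carton_a",307,325),("carton_b",260,183),("jar",364,268),("weight",269,244),("cup",359,177),("brush",160,305),("wedge",464,305),("blue",215,272)),
"side":(("carton_a",239,298),("carton_b",366,235),("jar",318,324),("cup",415,292),("brush",230,208),("wedge",314,458))}
for c in L:
  for n,u,v in L[c]:
    r=20;g=lambda D:cv2.cvtColor(D["image"],cv2.COLOR_RGB2GRAY)
    t=g(o[c])[v-r:v+r,u-r:u+r];W=g(e[c])[v-r-6:v+r+6,u-r-6:u+r+6];m=cv2.matchTemplate(W,t,cv2.TM_CCOEFF_NORMED);k=np.unravel_index(m.argmax(),m.shape);print(c,n,"shift px",int(k[1])-6,int(k[0])-6,round(float(m.max()),3))
E
```

```text
t: 20.58
tool_pos: [418.8, -293.1, 348.4]
orientation: [0.847, 0.469, 0.241, 0.064]
force: [-0.2, 0.3, 0.0]
gripper_width: 88.5
[ 0.86  0.27 -0.04  2.   -0.67  0.72  0.73] [ 418.8 -293.1  348.4] [0.847 0.469 0.241 0.064] [-0.2  0.3  0. ]
w18 flange [-3.02 -1.68 62.31] collar [-2.43 -1.72 14.55] lean up deg x,y [-0.71  0.04] downhill in xy -0.7278646651109449 -0.6857208100115761
top carton_a shift px 0 0 0.999
top carton_b shift px 0 0 0.999
top jar shift px 0 0 0.987
top weight shift px 0 0 0.979
top cup shift px 0 0 0.987
top brush shift px 0 0 0.974
top wedge shift px 0 0 0.866
top blue shift px 0 0 0.998
side carton_a shift px 0 0 0.996
side carton_b shift px 0 0 0.996
side jar shift px 0 -6 0.287
side cup shift px 0 0 0.986
side brush shift px 6 -6 0.016
side wedge shift px 0 0 0.961
```

```bash
python3 -c "
from bench import *;print(hand_in())"
```

```text
the job is handed in; nothing more can be done
None
```

The depth gauge is standing in the orange tube, bottomed out, with its collar at the rim. The tube measures about 81–82 mm deep, rim to floor. The job is handed in, at about 20.6 s on the robot clock.

- **First press:** I took the gauge out of its block, aligned it with the wrist camera and lowered it in small force-checked steps. The collar slid at about 5 N. The last step met the floor at a peak of 34 N, more abruptly than I wanted, and I eased it straight back.
- **Correction:** After the first release the gauge leaned about 2° (2–2.4° depending on the fit) and rose about 0.5 mm, so the collar was no longer flat. I regripped it, straightened it along the lower bore wall, pressed again at about 17 N and released.

**Last checks:**
- **Collar and floor:** The heights match the pressed-down values within about 0.2 mm and the lean is about 0.7°. That could leave up to roughly 0.5 mm under one edge of the collar. The absolute collar reading is 0.5 mm above nominal, within measurement error.
- **Robot:** It was about 145 mm clear of the gauge, with forces near zero.
- **Bystanders:** The top camera shows none of the other objects moved. The side camera gave no valid match for the jar or the brush, most likely because the arm was in the way. The wedge's top match was weaker (0.87), but it showed no shift.

The camera views disagreed by several millimetres in places, so I relied on measurements within a single view. I had used up the picture allowance by the first release, so every check after that was numerical, not by eye.

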